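Find and reject the rocking scale pan

TASK

One of the two steel scale pans on the granite surface plate is bowed: find it by pressing down on the short ends, and tip it so that it visibly rocks where it lies. Then, without picking it up, push that pan back until all of it lies within the red reject strip, and after that press the red plunger of the reject counter all the way down and let it come back up. Leave the flat pan and the tape dispenser where they are.

Things in the scene. Friction and masses are not known exactly. Their poses are not given: they have to be found in the camera images.
- plate: fixed grey granite surface plate, 300 mm deep (x) x 420 mm wide (y), top 40 mm above its origin, which is at the centre of its underside; its own x points back, away from the robot. The front 150 mm is bare granite, the red strip lies behind it, and an aluminium fence 22 mm high closes the back edge
- strip (a point): centre of the red reject strip, on the plate's top surface; the strip reaches 70 mm to the front and back of this point (x; at the back it ends at the fence) and 205 mm to either side (y). It is level with the granite. Axes as the plate's
- pan_1_mid (a point): centre, half-way up, of a steel scale pan 100 x 150 mm and 16 mm thick, 0.3 to 0.5 kg, lying loose on the granite; x along its width, y along its length, z up. The two pans look almost alike: one is flat, the other is bowed (see pan_1 and pan_2)
- pan_2_mid (a point): centre, half-way up, of a steel scale pan 100 x 150 mm and 16 mm thick, 0.3 to 0.5 kg, lying loose on the granite; x along its width, y along its length, z up. The two pans look almost alike: one is flat, the other is bowed (see pan_1 and pan_2)
- plunger_top (a point): top of the red mushroom plunger (44 mm across) on the grey reject counter, a fixed box of 92 x 112 mm; up, it stands 94 mm above the worktop. The counter stands on the right of the worktop, past a small black parcel stand
- plunger (a joint): travel of the plunger in m: 0 up, 0.012 fully down; the spring takes 1.6 N to start and 6.4 N at the end
- dispenser: dark tape dispenser, 60 x 170 x 87 mm, loose, at the left front of the worktop; origin at the centre of its underside; leave it alone
- pan_1: the pan of pan_1_mid, origin at the centre of its underside. One of the two is bowed: it stands level on a band 40 mm wide across its middle and both short ends curve up by 4 mm; a few N on the last 30 mm of an end tip it 0.07 rad until that end meets the plate. The flat one does not tip
- pan_2: the pan of pan_2_mid, origin at the centre of its underside. One of the two is bowed: it stands level on a band 40 mm wide across its middle and both short ends curve up by 4 mm; a few N on the last 30 mm of an end tip it 0.07 rad until that end meets the plate. The flat one does not tip
Things that resemble listed ones, but are neither listed nor needed, are in the scene too. What is shaped like the part that bears plunger_top but purple is not meant.

How it is judged (in metres and radians):
On the way, in this order (a step that is already met when the one before it is completed fails the run):
1. the bowed pan is rocked: pressed by the fingers it tips by more than 0.045 rad, within 25 mm of where it lay (angle between pan_1_mid's own z axis and vertical between 0.045 and 0.15 rad and contact force between pan_1 and the fingers above 0.3 N and distance of pan_1_mid from where it was at the start of the episode below 0.025 m), for 0.1 s.
2. the bowed pan lies in the red strip (x of pan_1_mid in the frame of strip between -0.025 and 0.035 m and y of pan_1_mid in the frame of strip between -0.14 and 0.14 m and angle between the y axis of pan_1_mid and the y axis of strip, either way round below 0.3 rad and angle between pan_1_mid's own z axis and vertical below 0.12 rad and z of pan_1_mid in the frame of strip between 0 and 0.02 m), for 0.2 s.
3. with the pan in the strip, the plunger is pressed fully down (over 10.5 mm of 12) (all of step 2 and value of joint plunger above 0.0105 m), for 0.05 s.
At the end, for the whole second after the job is handed in: the bowed pan rests on the plate within the red strip (centre at most 25 mm in front of the strip's centre line, turned at most 0.3 rad from it, level within 0.12 rad), at rest; the plunger is up again (under 2 mm); the flat pan is within 30 mm of where it lay (all of step 2 and linear speed of pan_1 below 0.01 m/s and value of joint plunger below 0.002 m and distance of pan_2_mid from where it was at the start of the episode below 0.03 m); the robot touches nothing.
It fails at once if the bowed pan is lifted more than 30 mm off the plate (z of pan_1_mid in the frame of strip above 0.038 m).
It fails at once if the flat pan is moved more than 30 mm (distance of pan_2_mid from where it was at the start of the episode above 0.03 m).
It fails at once if the tape dispenser is moved more than 30 mm (distance of dispenser from where it was at the start of the episode above 0.03 m).
It also fails if it takes over 61 s, if anything falls off the work surface, if the arm or the gripper's body presses on something with over 40 N, if the wrist force passes 120 N, or if a joint passes its speed limit or range.

ROBOT

A 6-joint arm with a two-finger parallel gripper is mounted at the origin on a cart in front of the work surface, level with it; the furniture and walls round the work are solid. World frame = base frame: x ahead of the robot, y to its left, z up, the work surface at z = 0. Lengths are in m, angles in degrees, forces in N, time in s.
With the tool pointing down it reaches from about 0.25 to 0.725 m from the base axis. Payload 9.7 kg.
Tool frame: the origin (TCP) lies midway between the tips of the shut fingers; the grasp point (between the pads) lies bot.grasp_offset behind it (bot.grasp_offset is the distance from the TCP to the grasp point, in m); x points along the fingers, y is the direction in which the jaws open and shut, and the axes are right-handed (so a half turn about x gives the same grasp; the last joint's range is limited). The gripper opens to 85 mm and grips with 20 to 120 N. Pads are 22 mm wide; open, the fingers measure 114 mm over their backs; the gripper's body (76 mm by 85 mm) begins 54 mm behind the grasp point. The pads swing forward as they close: fully open they stand 13 mm farther back than shut.
Start: joints at [-65.604, 4.979, 10.078, 95.1, 0, 90], TCP at [0.227, -0.501, 0.202] pointing down, gripper open.
Joint ranges: [-179.16, 179.16], [-48.56, 103.87], [-65.8, 70.77], [-126.05, 130.52], [-82.76, 87.17], [-180, 180]. Speed limits (degrees/s): [127.2, 127.2, 147.25, 180, 180, 180].

INTERFACE

Orientations are given as [roll, pitch, yaw] about the fixed x, y, z axes, in that order (R = Rz(yaw) Ry(pitch) Rx(roll)).
In Python, from workcell import status, camera, bot gives the robot as it stands.
- The arm moves only by the shell command python3 -m jog 'ROWS' [OPENING] [FORCE]. ROWS is text: rows parted by semicolons, each of 4 numbers parted by spaces: the shift along the tool's x, y, z in mm, then the turn about the tool's x in degrees. A call has exactly 8 rows; each row is the pose to reach, as a shift and turn from the pose commanded when the call began, along the tool's axes at that moment; what a row does not reach only later rows make up. A row lasts 1/8 s, in which the tool goes at most 62.5 mm and 10.7 degrees, less where a joint would pass 70% of its speed; a pose out of reach is approached as far as the arm can. A call with a gripper value outside its range is refused whole. OPENING is the opening, from 0 (shut) to 1 (fully open), set as the call begins (- or left out, the last holds). The fingers move at their own pace and stop on an object; FORCE is the grip in N (left out, the last holds). Time passes only in rows, so rows that repeat a pose let the fingers close, or fill a call up. It gives the time, the measured TCP pose, the force and the opening at its end, in the units of the state.
- status.get_obs(): the state, without advancing time (a new reading comes with each control period).
- camera(name): name is "scene" or "side" or "wrist"; returns a dict with "color" (420x560x3 uint8, red, green, blue), "vfov" (degrees; the focal length in pixels is half the picture's height over the tangent of half this angle, whatever the lens; pixels are square), "cx", "cy" (the principal point, pixels), "D" ([k1, k2, p1, p2, k3] as OpenCV has them; the pictures are not rectified), "rvec" (rotation vector, rad) and "tvec" (3), from world to camera coordinates, as OpenCV has them. Camera axes: x right, y down, z forward; pixel columns grow to the right and rows downward; lengths in m; the calibration is good to about 2 mm. A picture is of the moment at which its call begins. There is no depth.
- bot.job_done(): hands the job in, once; it reports no verdict.
The state is a dict: "time": time; "q": joint angles; "qd": joint speeds; "joint_efforts": joint torques, N m; "ee_pos": TCP position; "tcp_rot": TCP orientation; "wrist_force": force on the tool from outside, world axes, zero at the start; "torque": the same for the moment, N m; "opening": finger opening in m.
Only numpy, scipy, OpenCV 4.12 (cv2) and the standard library are available. Lean on these libraries where they do the work, as an engineer would, in place of code of your own. Each camera call takes 0.05 s, during which the arm holds its last target. There are 200 camera calls.

## Working session

There is one attempt and no reset: what is moved stays moved. The work goes in short steps, Python scripts to look and compute and a shell command to move; the robot and the scene stay as the last step left them, time stands still between calls to the robot, and variables do not carry over. Pictures are saved under pics/ and viewed, about 8 in all and at most 12, crops included, and the job is handed in when it is done.

```bash
mkdir -p pics
cat > h.py <<'E'
import numpy as np,cv2
from workcell import status,camera,bot
def K(c):
    f=210/np.tan(np.radians(c["vfov"])/2); return np.array([[f,0,c["cx"]],[0,f,c["cy"]],[0,0,1.]])
def ray(c,uv):
    p=cv2.undistortPoints(np.array(uv,float).reshape(-1,1,2),K(c),np.array(c["D"],float)).reshape(-1,2)
    R=cv2.Rodrigues(np.array(c["rvec"],float))[0]; o=-R.T@np.array(c["tvec"],float).ravel()
    return o,np.c_[p,np.ones(len(p))]@R
def onz(c,uv,z):
    o,d=ray(c,uv); return o+d*((z-o[2])/d[:,2])[:,None]
def proj(c,P):
    return cv2.projectPoints(np.array(P,float).reshape(-1,3),np.array(c["rvec"],float),np.array(c["tvec"],float),K(c),np.array(c["D"],float))[0].reshape(-1,2)
def save(c,n): cv2.imwrite("pics/"+n,c["color"][:,:,::-1])
import pickle
E
python3 - <<'E'
from h import *
for n in("scene","side","wrist"):
    c=camera(n);pickle.dump(c,open(n+"0.pkl","wb"));save(c,n+"0.png");print(n,ray(c,[[280,210]]))
a=cv2.imread("pics/scene0.png");b=cv2.imread("pics/side0.png")
print(bot.grasp_offset,status.get_obs())
E
```

```text
scene (array([-0.43141229,  1.44031805,  1.09931994]), array([[ 0.5186076 , -0.68376451, -0.51346263]]))
side (array([0.5624726 , 1.74428591, 0.78182298]), array([[ 0.00988133, -0.92140656, -0.38903022]]))
wrist (array([ 0.30009905, -0.46688771,  0.37316068]), array([[-0.29413494, -0.12652977, -0.94739495]]))
0.0187 {'time': 0.15, 'q': array([-6.56042135e+01,  5.00399831e+00,  1.00459406e+01,  9.51016888e+01,
       -4.24084178e-04,  9.00018956e+01]), 'qd': array([-0.02288182, -0.13846801,  0.12130699,  0.00430477, -0.04256952,
       -0.0197137 ]), 'joint_efforts': array([ 4.38402799e-05, -5.20760643e+01,  4.65044260e+01,  1.38493854e-02,
       -4.43817441e-05, -1.17274075e-05]), 'ee_pos': array([ 0.22707987, -0.50069829,  0.20185412]), 'tcp_rot': array([-89.59142296,  89.94025193, 114.80246813]), 'wrist_force': array([0.42253164, 0.45402702, 0.48016242]), 'torque': array([ 0.06547093, -0.01228034,  0.00352334]), 'opening': 0.08552093223938374}
```

View pics/scene0.png

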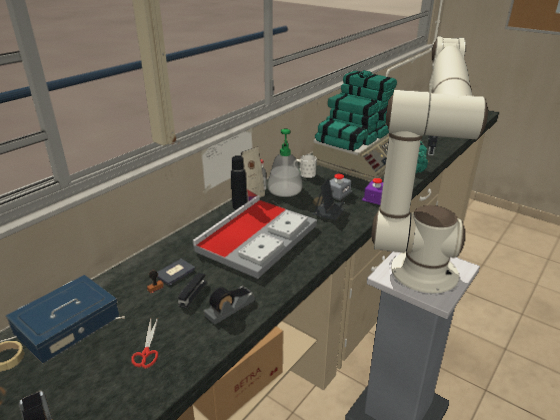

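View pics/side0.png

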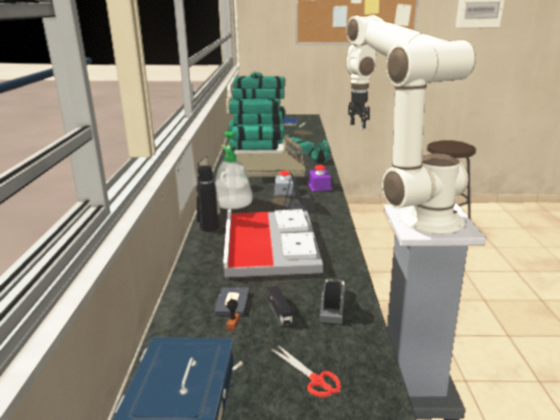

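The scene view shows the plate at about (255,235), with pans at (262,247) and (290,224). There are two counters: grey with a red top at (340,181), which fits the description, and purple at (376,190), the decoy. The dispenser is at (230,300). I'll enlarge both views to confirm the counter and read the corners.

Run:
```python
import cv2,numpy as np
a=cv2.imread("pics/scene0.png")[165:280,185:400];b=cv2.imread("pics/side0.png")[160:280,210:345]
a=cv2.resize(a,None,fx=3.7,fy=3.7,interpolation=cv2.INTER_CUBIC);cv2.imwrite("pics/cA.png",a)
b=cv2.resize(b,None,fx=5,fy=5,interpolation=cv2.INTER_CUBIC);cv2.imwrite("pics/cB.png",b)
```

```text
(no output)
```

View pics/cA.png

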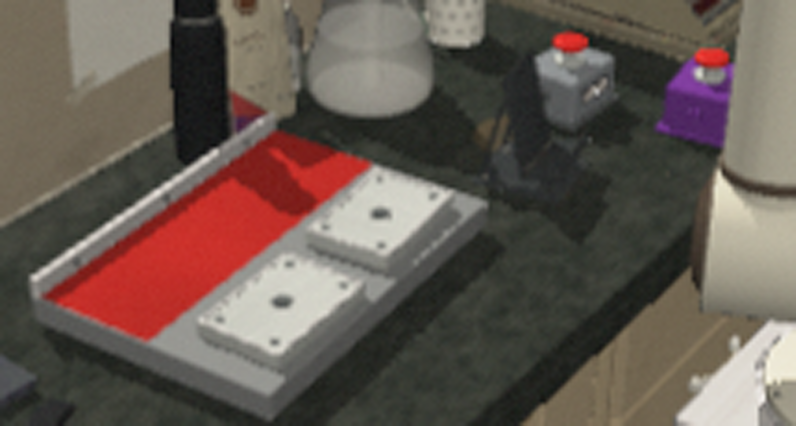

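View pics/cB.png

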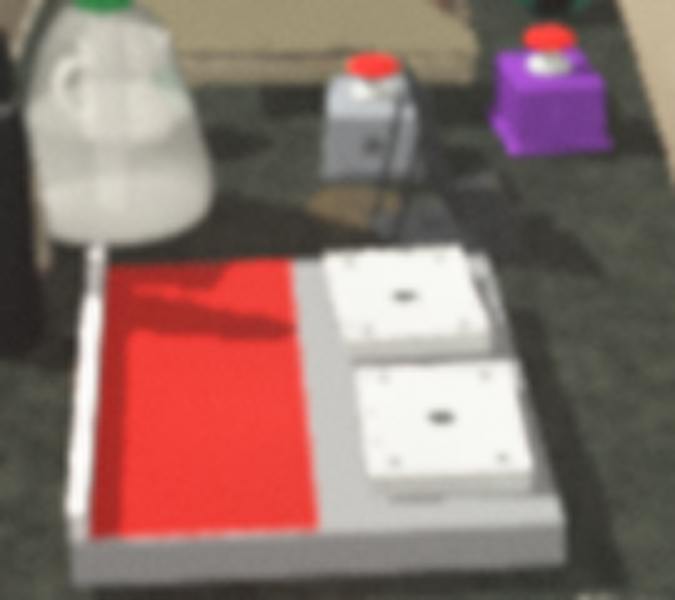

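Both crops agree that the grey counter behind the black stand carries the meant plunger (cA (571,43)), and the purple one is the decoy. The left pan shows a dark gap under its left end (cB (415,495)), so it may be the bowed one. Next I'll measure.

```bash
cat > meas.py <<'E'
from h import *
def quad(m):
    h=cv2.convexHull(m).astype(float); e=2.
    while True:
        q=cv2.approxPolyDP(h.astype(np.float32),e,True)
        if len(q)<=4: return q.reshape(-1,2)
        e+=.3
def measure(tag,names=("scene","side")):
    out={}
    for n in names:
        c=pickle.load(open(n+tag+".pkl","rb"));im=c["color"];hsv=cv2.cvtColor(im,cv2.COLOR_RGB2HSV)
        red=cv2.inRange(hsv,(0,150,70),(8,255,255))|cv2.inRange(hsv,(172,150,70),(180,255,255))
        wh=cv2.inRange(hsv,(0,0,195),(180,40,255))
        for nm,mk,z,lo in(("red",red,.04,6),("white",wh,.056,400)):
            for k in cv2.findContours(mk,cv2.RETR_EXTERNAL,cv2.CHAIN_APPROX_NONE)[0]:
                A=cv2.contourArea(k)
                if A<lo: continue
                u=k.reshape(-1,2).mean(0)
                if nm=="white" and not(195<u[0]<330 and 195<u[1]<275): continue
                P=onz(c,k.reshape(-1,2),z)
                r=cv2.minAreaRect((P[:,:2]*1000).astype(np.float32))
                print(n,nm,"px",u.round(1),"A",A,"rect",np.round(r[0],1),np.round(r[1],1),round(r[2],1))
                if A>400: print("   quad",[list(x) for x in onz(c,quad(k),z)[:,:2].round(4)])
E
python3 - <<'E'
from meas import *
measure("0")
E
```

```text
scene red px [273.2 371.3] A 6.0 rect [133.9 722.2] [26.   6.4] 88.8
scene red px [144.2 357.3] A 347.0 rect [450.9 900.8] [70.1 70.8] 83.3
scene red px [240.8 227.6] A 1802.5 rect [681.3 214.8] [135.7 414.5] 4.0
   quad [[np.float64(0.63), np.float64(0.0126)], [np.float64(0.6022), np.float64(0.4157)], [np.float64(0.7279), np.float64(0.4237)], [np.float64(0.7601), np.float64(0.0152)]]
scene red px [250.9 193.7] A 12.5 rect [832.   -1.3] [22.  49.8] 82.9
scene red px [377. 180.] A 28.0 rect [ 441.8 -472.4] [37.6 45.1] 28.0
scene red px [338.7 175.8] A 31.5 rect [ 608.4 -399.7] [48.  48.9] 65.4
scene white px [262.4 245.3] A 458.5 rect [519.9 303.6] [ 95.8 142.8] 3.3
   quad [[np.float64(0.481), np.float64(0.2303)], [np.float64(0.4693), np.float64(0.3642)], [np.float64(0.5414), np.float64(0.3735)], [np.float64(0.5711), np.float64(0.2394)]]
side red px [323.4 383.9] A 607.5 rect [486.1 922.5] [72.6 68.5] 20.3
   quad [[np.float64(0.4509), np.float64(0.9151)], [np.float64(0.4817), np.float64(0.9574)], [np.float64(0.5193), np.float64(0.9375)], [np.float64(0.4823), np.float64(0.8845)]]
side red px [249.9 240.1] A 2058.0 rect [683.1 213.7] [134.9 415.4] 4.2
   quad [[np.float64(0.6306), np.float64(0.006)], [np.float64(0.6029), np.float64(0.4105)], [np.float64(0.7328), np.float64(0.4205)], [np.float64(0.7618), np.float64(0.023)]]
side red px [284.3 172.5] A 22.5 rect [ 563.3 -462.9] [43.8 42.3] 89.0
side red px [319.5 167. ] A 32.0 rect [ 394.2 -542.7] [63.4 43.6] 86.7
side white px [293.  241.6] A 1727.0 rect [541.  232.5] [139.7 417.2] 4.0
   quad [[np.float64(0.5021), np.float64(0.0265)], [np.float64(0.458), np.float64(0.4293)], [np.float64(0.596), np.float64(0.4455)], [np.float64(0.6215), np.float64(0.0531)]]
```

Run:
```python
from meas import *
S=pickle.load(open("scene0.pkl","rb"));D=pickle.load(open("side0.pkl","rb"))
a=lambda L:np.array(L)/3.7+[185,165]-.37
b=lambda L:np.array(L)/5+[210,160]-.4
for nm,A,B in(("holes L,R",[[283,301],[380,213]],[[441,417],[404,296]]),("L top",[[268,252],[366,286],[290,352],[198,319]],[[357,365],[520,360],[533,487],[367,475]]),("R top",[[375,168],[457,197],[385,262],[306,228]],[[323,250],[458,246],[490,345],[347,347]])):
    print(nm);print(onz(S,a(A),.056)[:,:2].round(3).tolist());print(onz(D,b(B),.056)[:,:2].round(3).tolist())
def tri(u,v):
    o1,d1=ray(S,[u]);o2,d2=ray(D,[v]);d1=d1[0];d2=d2[0]
    t=np.linalg.lstsq(np.c_[d1,-d2],o2-o1,rcond=None)[0]
    p,q=o1+t[0]*d1,o2+t[1]*d2;return ((p+q)/2).round(4),np.linalg.norm(p-q).round(4)
print("plunger",tri([338.7,175.8],[284.3,172.5]),onz(S,[[338.7,175.8]],.09).round(4),onz(D,[[284.3,172.5]],.09).round(4))
print("stand top",tri(a([[527,58]])[0],b([[403,68]])[0]))
```

```text
holes L,R
[[0.52, 0.301], [0.541, 0.109]]
[[0.521, 0.301], [0.543, 0.107]]
L top
[[0.589, 0.242], [0.47, 0.229], [0.461, 0.363], [0.567, 0.376]]
[[0.576, 0.222], [0.465, 0.216], [0.467, 0.398], [0.569, 0.38]]
R top
[[0.602, 0.036], [0.494, 0.031], [0.48, 0.182], [0.586, 0.181]]
[[0.603, 0.021], [0.501, 0.015], [0.485, 0.192], [0.583, 0.193]]
plunger (array([ 0.5636, -0.3183,  0.0875]), np.float64(0.0022)) [[ 0.5598 -0.3119  0.09  ]] [[ 0.564  -0.3139  0.09  ]]
stand top (array([ 0.5392, -0.176 ,  0.1313]), np.float64(0.004))
```

Measured: L pan centre (0.520,0.301), R pan centre (0.542,0.108), plate yaw about 4°, strip centre about (0.686,0.219), plunger about (0.562,−0.313). I'll swing over to the outer end of pan L with the fingers shut.

```bash
python3 -m jog '0 -41 -39 -10; 0 -83 -78 -20; 0 -125 -116 -30; 0 -166 -155 -40; 0 -208 -194 -50; 0 -249 -233 -60; 0 -290 -272 -70; 0 -332 -310 -80' 0 60
cat > to.py <<'E'
from h import *
from scipy.spatial.transform import Rotation as Ro
import sys
o=status.get_obs();R=Ro.from_euler("xyz",o["tcp_rot"],degrees=True).as_matrix()
g=np.array([float(x) for x in sys.argv[1:4]])
y=R[:,2];print("pos",o["ee_pos"].round(4),"yaw of tool z",np.degrees(np.arctan2(y[1],y[0])).round(2),"F",o["wrist_force"].round(1),"t",o["time"],"q",o["q"].round(1))
print("tool shift mm",(R.T@(g-o["ee_pos"])*1000).round(1))
E
python3 to.py 0.5165 0.363 0.15
```

```text
time: 1.15
ee_pos: [0.3725, -0.0687, 0.2024]
tcp_rot: [61.7, 90.0, -13.5]
wrist_force: [0.9, -0.1, 0.3]
opening: -0.0002
pos [ 0.3725 -0.0687  0.2024] yaw of tool z -75.29 F [ 0.9 -0.1  0.3] t 1.15 q [-10.4 -18.2 -11.   97.3  -0.   64.8]
tool shift mm [  52.4  248.9 -381. ]
```

```bash
python3 -m jog '0 31 -48 -10; 0 62 -95 -20; 10 93 -143 -30; 20 124 -190 -40; 40 156 -238 -50; 60 187 -286 -60; 80 218 -333 -70; 100 249 -381 -79' 0
python3 to.py 0.5165 0.363 0.070
```

```text
time: 2.15
ee_pos: [0.5191, 0.3623, 0.1014]
tcp_rot: [-129.0, 90.0, -125.3]
wrist_force: [1.4, -0.4, 0.4]
opening: -0.0002
pos [0.5191 0.3623 0.1014] yaw of tool z 3.72 F [ 1.4 -0.4  0.4] t 2.15 q [34.9 15.6 11.1 85.5 -0.  31.2]
tool shift mm [31.4  0.9 -2.5]
```

```bash
python3 -m jog '8 0 0 0; 16 0 -1 0; 24 0 -2 0; 32 0 -2 0; 36 0 -2 0; 39 0 -2 0; 41 0 -2 0; 42 0 -2 0' 0
python3 - <<'E'
from h import *
print(status.get_obs()["wrist_force"],status.get_obs()["ee_pos"])
c=camera("side");pickle.dump(c,open("side1.pkl","wb"))
w=camera("wrist");pickle.dump(w,open("wrist1.pkl","wb"))
a=cv2.resize(c["color"][195:280,210:345],None,fx=4.4,fy=4.4,interpolation=cv2.INTER_CUBIC)
cv2.imwrite("pics/p1.png",np.hstack([a])[:,:,::-1])
E
```

```text
time: 3.15
ee_pos: [0.5168, 0.3604, 0.0604]
tcp_rot: [28.3, 90.0, 31.7]
wrist_force: [-0.2, -0.2, 0.8]
opening: -0.0001
[-0.17343694 -0.21460397  0.81314683] [0.51683766 0.36035883 0.0603724 ]
```

View pics/p1.png

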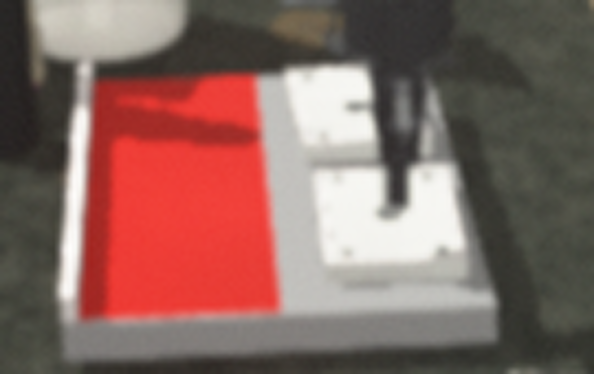

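The fingertip shows at about crop (393,212), which looks like the pan's centre instead of its end. I'll check that by projecting the TCP into both views.

Run:
```python
from h import *
p=status.get_obs()["ee_pos"]
D=pickle.load(open("side1.pkl","rb"));W=pickle.load(open("wrist1.pkl","rb"));S=camera("scene")
for n,c in(("side",D),("wrist",W),("scene",S)): print(n,proj(c,[p,[.5205,.301,.056],[.516,.376,.056]]).round(1).tolist())
a=cv2.resize(S["color"][205:275,215:320],None,fx=5,fy=5,interpolation=cv2.INTER_CUBIC)
b=cv2.resize(W["color"],(467,350))
h=np.zeros((750,600,3),np.uint8)[:600]
cv2.imwrite("pics/p2.png",np.hstack([a,cv2.resize(W["color"],(467,350))])[:,:,::-1][:, :] if False else np.vstack([a[:300],cv2.resize(W["color"],(525,394))[100:]])[:,:,::-1])
```

```text
side [[299.7, 250.2], [298.1, 242.9], [300.2, 253.8]]
wrist [[280.0, 252.4], [165.7, 248.8], [310.3, 248.9]]
scene [[251.5, 252.7], [261.1, 245.9], [248.9, 255.8]]
```

View pics/p2.png

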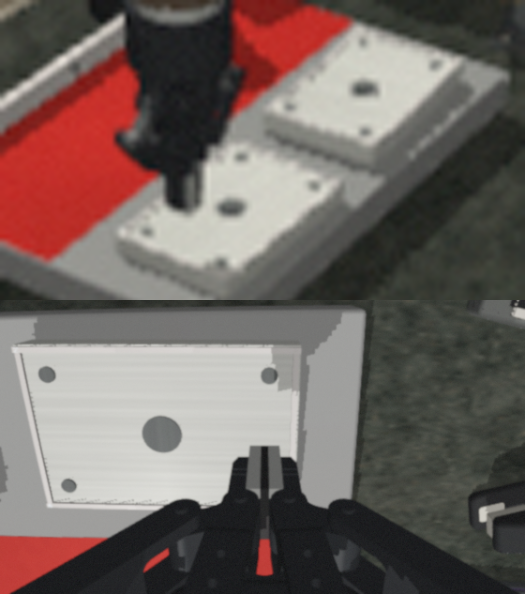

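The wrist view puts the shut fingers over the outer end of pan L (tip at (262,450), pan edge at column 298). The scene view agrees once the light pad tips are allowed for. I'll press in small steps while watching the force.

```bash
python3 -m jog '1 2 0 0; 2 2 0 0; 2.5 2 0 0; 3 2 0 0; 3.5 2 0 0; 4 2 0 0; 4.5 2 0 0; 5 2 0 0' 0
python3 to.py 0.5165 0.363 0.050
```

```text
time: 4.3
ee_pos: [0.5167, 0.3623, 0.0553]
tcp_rot: [-140.1, 90.0, -136.7]
wrist_force: [0.6, 0.1, -0.3]
opening: -0.0001
pos [0.5167 0.3623 0.0553] yaw of tool z 3.4 F [ 0.6  0.1 -0.3] t 4.3 q [35.  15.7  6.1 80.4 -0.  31.6]
tool shift mm [ 5.3  0.7 -0.2]
```

```bash
python3 -m jog '0.5 0 0 0; 1 0 0 0; 1.5 0 0 0; 2 0 0 0; 2.5 0 0 0; 2.5 0 0 0; 2.5 0 0 0; 2.5 0 0 0' 0
python3 - <<'E'
from h import *
c=camera("wrist");pickle.dump(c,open("wrist2.pkl","wb"));c=camera("side");pickle.dump(c,open("side2.pkl","wb"))
a=pickle.load(open("side1.pkl","rb"))["color"].astype(int)
print(np.abs(a-c["color"])[230:275,285:320].sum(2).max(1))
E
```

```text
time: 5.3
ee_pos: [0.5167, 0.3624, 0.0529]
tcp_rot: [26.3, 90.0, 29.7]
wrist_force: [0.4, 0.6, -1.0]
opening: -0.0003
[ 49  81 192 298 275 151  69  27  27  27  40 125 245 312 221  70  14   9
   4   8   6  24  42  89  53  14  11  11  23  56  55  45  18   9   7  13
   9  10  15   8   8  13  11  15   8]
```

```bash
python3 -m jog '0.5 0 0 0; 1 0 0 0; 1.5 0 0 0; 2 0 0 0; 2 0 0 0; 2 0 0 0; 2 0 0 0; 2 0 0 0' 0
python3 - <<'E'
from h import *
c=camera("side");pickle.dump(c,open("side3.pkl","wb"));w=camera("wrist");pickle.dump(w,open("wrist3.pkl","wb"))
L=[pickle.load(open(f"side{i}.pkl","rb"))["color"][222:265,268:328] for i in(1,3)]
L=np.hstack([cv2.resize(x,None,fx=6.5,fy=6.5,interpolation=cv2.INTER_CUBIC) for x in L])
V=np.hstack([cv2.resize(pickle.load(open(f"wrist{i}.pkl","rb"))["color"],(390,292)) for i in(1,3)])
cv2.imwrite("pics/p3.png",np.vstack([L,V])[:,:,::-1])
E
```

```text
time: 6.4
ee_pos: [0.5167, 0.3623, 0.0509]
tcp_rot: [42.9, 90.0, 46.3]
wrist_force: [-0.2, 0.2, 0.2]
opening: 0.0001
```

View pics/p3.png

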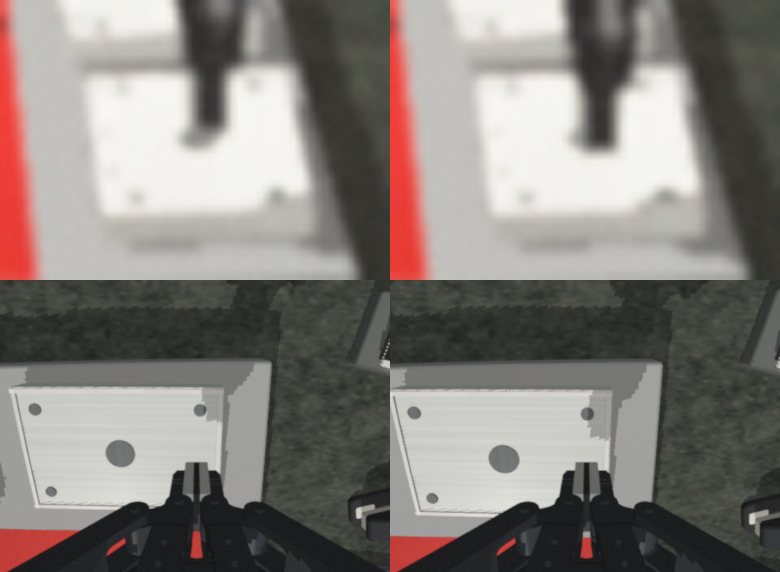

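The images show no contact: the tip sits about 6–8 px higher than the projected TCP in both views, so it looks roughly 25 mm higher than reported. I'll triangulate the tip from both cameras.

Run:
```python
from h import *
p=status.get_obs()["ee_pos"]
S=camera("scene");D=pickle.load(open("side3.pkl","rb"))
pickle.dump(S,open("scene3.pkl","rb".replace("r","w")))
T=[]
for n,c,r in(("scene",S,(225,262,244,262)),("side",D,(230,258,293,308))):
    g=c["color"].max(2)[r[0]:r[1],r[2]:r[3]]
    print(n,proj(c,[p,p+[0,0,.01],p+[0,0,.02],p+[0,0,.03]]).round(1).tolist()); print(g[6:])
```

```text
scene [[251.2, 255.1], [251.1, 252.9], [251.1, 250.7], [251.0, 248.4]]
[[ 57  36  28  27  27  28  30  28  27  23  31  35  32  33  41  35  85 141]
 [ 51  36  24  25  31  26  28  28  28  31  31  35  31  35  39  58 116 147]
 [ 51  38  24  24  27  27  29  30  30  28  36  32  29  35  35  80 147 170]
 [ 52  44  28  32  28  28  33  31  29  30  34  31  33  36  34 102 183 203]
 [ 44  51  45  34  28  33  32  29  31  27  28  30  29  35  82 155 197 207]
 [ 33  44  46  29  31  35  30  34  32  29  34  37  77 115 114 168 207 197]
 [ 31  31  29  35  32  33  32  32  28  30  32  45 117 179 180 191 214 204]
 [ 31  31  27  35  29  30  31  33  28  30  36  50 128 207 211 211 212 212]
 [ 27  28  31  28  30  30  28  32  25  29  29  78 161 212 210 210 210 210]
 [ 23  27  24  28  31  27  32  32  32  56 103 140 196 210 208 209 211 210]
 [ 82  44  39  28  31  30  27  27  39  69 110 163 210 209 209 207 207 207]
 [131 121 114  81  28  27  31  39  71  83  82 149 208 210 208 207 206 207]
 [150 151 147 118  31  31  27  52  93  96  76 143 207 207 207 208 206 208]
 [151 149 156 148  33  31  34  57  98  96  80 146 207 
[... 2053 characters left out ...]
5 245]
 [243 244 244 244 242 241 242 241 243 243 244 244 244 245 245]
 [243 243 244 243 244 243 244 243 243 244 245 245 245 245 245]
 [243 243 243 243 243 243 243 244 244 244 245 245 244 244 245]
 [243 243 243 243 243 243 243 243 244 244 244 245 245 244 243]
 [242 243 243 242 243 243 243 243 244 244 244 244 243 241 236]
 [241 242 242 242 242 243 242 242 243 243 244 242 237 230 217]
 [237 236 237 238 238 237 237 237 238 238 237 235 225 205 192]
 [225 223 225 224 221 220 220 220 221 221 219 214 206 191 183]
 [198 197 197 196 194 190 194 193 193 193 194 192 188 185 183]
 [181 183 183 181 181 181 182 182 180 181 184 185 183 184 183]
 [178 177 176 178 176 177 177 180 177 177 177 180 179 179 179]]
```

Both cameras put the real fingertip 26–29 mm above the reported TCP, at the right x and y. From here I'll go by force and image instead of the reported z.

```bash
python3 -m jog '3 0 0 0; 6 0 0 0; 9 0 0 0; 12 0 0 0; 14 0 0 0; 15 0 0 0; 16 0 0 0; 16 0 0 0' 0
python3 -m jog '0.5 0 0 0; 1 0 0 0; 1.5 0 0 0; 2 0 0 0; 2.5 0 0 0; 3 0 0 0; 3 0 0 0; 3 0 0 0' 0
```

```text
time: 7.55
ee_pos: [0.5167, 0.3623, 0.0349]
tcp_rot: [3.7, 90.0, 7.1]
wrist_force: [-0.2, 0.6, 0.1]
opening: -0.0
time: 8.55
ee_pos: [0.5167, 0.3624, 0.0319]
tcp_rot: [53.9, 90.0, 57.3]
wrist_force: [-0.6, -0.6, -0.2]
opening: 0.0001
```

```bash
python3 -m jog '0.5 0 0 0; 1 0 0 0; 1.5 0 0 0; 2 0 0 0; 2.5 0 0 0; 2.5 0 0 0; 2.5 0 0 0; 2.5 0 0 0' 0
python3 - <<'E'
from h import *
p=status.get_obs()["ee_pos"]
for n in("scene","side"):
    c=camera(n);pickle.dump(c,open(n+"4.pkl","wb"))
    r=(225,262,246,254) if n=="scene" else (230,262,298,304)
    g=c["color"].max(2)[r[0]:r[1],r[2]:r[3]]
    print(n,proj(c,[p,p+[0,0,.02],p+[0,0,.03]]).round(1).tolist(),[(r[0]+i,list(map(int,x))) for i,x in enumerate(g) if i>15])
E
```

```text
time: 9.55
ee_pos: [0.5167, 0.3623, 0.0294]
tcp_rot: [35.8, 90.0, 39.2]
wrist_force: [-0.1, 0.3, 0.2]
opening: 0.0003
scene [[251.4, 259.9], [251.2, 255.5], [251.2, 253.2]] [(241, [51, 29, 27, 27, 32, 27, 31, 32]), (242, [27, 34, 29, 30, 34, 28, 33, 30]), (243, [30, 31, 30, 31, 34, 30, 31, 30]), (244, [27, 26, 32, 30, 31, 30, 27, 29]), (245, [27, 32, 28, 31, 32, 33, 32, 47]), (246, [37, 33, 33, 32, 31, 29, 37, 65]), (247, [150, 108, 30, 30, 30, 38, 70, 84]), (248, [199, 162, 33, 31, 32, 45, 84, 96]), (249, [207, 178, 54, 35, 31, 47, 87, 98]), (250, [205, 182, 67, 35, 32, 48, 86, 98]), (251, [205, 177, 66, 29, 32, 47, 89, 100]), (252, [204, 180, 89, 33, 33, 48, 87, 100]), (253, [206, 195, 154, 78, 38, 54, 96, 102]), (254, [202, 204, 197, 157, 95, 85, 110, 115]), (255, [162, 169, 188, 184, 129, 122, 128, 130]), (256, [122, 128, 146, 154, 135, 140, 139, 135]), (257, [121, 123, 124, 124, 130, 135, 137, 137]), (258, [120, 122, 121, 123, 124, 127, 129, 130]), (259, [104, 109, 113, 119, 122, 126, 124, 124]), (260, [127, 130, 125, 108, 116, 121, 124, 123]), (261, [150, 150, 143, 130, 125, 107, 116, 121])]
side [[299.7, 259.2], [299.8, 253.6], [299.8, 250.8]] [(246, [104, 61, 55, 68, 129, 208]), (247, [104, 61, 53, 69, 129, 208]), (248, [104, 62, 52, 69, 130, 207]), (249, [106, 66, 57, 72, 130, 200]), (250, [125, 93, 87, 95, 133, 186]), (251, [169, 144, 134, 137, 151, 175]), (252, [209, 186, 177, 173, 173, 175]), (253, [226, 211, 202, 194, 186, 184]), (254, [215, 208, 204, 195, 189, 185]), (255, [192, 190, 189, 187, 184, 183]), (256, [183, 181, 182, 182, 180, 183]), (257, [177, 176, 177, 176, 177, 180]), (258, [169, 173, 174, 172, 172, 174]), (259, [165, 173, 176, 176, 179, 177]), (260, [174, 183, 189, 187, 187, 187]), (261, [188, 191, 191, 192, 192, 191])]
```

```bash
python3 -m jog '0.5 0 0 0; 1 0 0 0; 1.5 0 0 0; 1.5 0 0 0; 2 0 0 0; 2 0 0 0; 2 0 0 0; 2 0 0 0' 0
```

```text
time: 10.65
ee_pos: [0.5167, 0.3623, 0.0274]
tcp_rot: [49.6, 90.0, 53.0]
wrist_force: [-0.7, -0.1, 1.0]
opening: -0.0001
```

```bash
python3 -m jog '0.5 0 0 0; 1 0 0 0; 1.5 0 0 0; 1.5 0 0 0; 2 0 0 0; 2 0 0 0; 2 0 0 0; 2 0 0 0' 0
```

```text
time: 11.65
ee_pos: [0.5168, 0.3624, 0.0272]
tcp_rot: [32.5, 89.9, 35.9]
wrist_force: [-4.7, -3.0, 12.5]
opening: -0.0003
```

Run:
```python
from h import *
for n in("scene","side"):
    c=camera(n);pickle.dump(c,open(n+"5.pkl","wb"))
    a=pickle.load(open(n+"4.pkl","rb"))["color"].astype(int);d=np.abs(a-c["color"]).sum(2)
    ys,xs=np.where(d>60);print(n,len(ys),ys.min(),ys.max(),xs.min(),xs.max(), "pan zone far end",proj(c,[[.577,.23,.056],[.477,.222,.056]]).round().tolist())
    m=np.zeros_like(d);
    r=(slice(225,246),slice(262,288)) if n=="scene" else (slice(228,236),slice(278,318))
    print(d[r].max(),d[r].mean())
```

```text
scene 559 106 269 230 443 pan zone far end [[261.0, 232.0], [283.0, 240.0]]
91 4.721611721611722
side 573 69 252 274 406 pan zone far end [[281.0, 234.0], [310.0, 232.0]]
78 6.584375
```

Pan L held still under 12.5 N on its end (no descent, far end unchanged), so L is flat and R should be the bowed one. I'll lift and press R's outer end.

```bash
python3 -m jog '-20 0 0 0; -28 -45 2 0; -28 -100 4 0; -28 -155 5 0; -28 -210 7 0; -28 -265 9 0; -28 -318 10 0; -20 -318 10 0' 0
python3 -m jog '3 0 0 0; 6 0 0 0; 9 0 0 0; 12 0 0 0; 13 0 0 0; 14 0 0 0; 14 0 0 0; 14 0 0 0' 0
python3 to.py 0.546 0.045 0.03
python3 - <<'E'
from h import *
for n in("scene","side"):
    c=camera(n);pickle.dump(c,open(n+"6.pkl","wb"))
E
```

```text
time: 12.75
ee_pos: [0.5465, 0.0424, 0.0469]
tcp_rot: [-9.4, 89.9, -6.2]
wrist_force: [-0.1, -0.1, 0.3]
opening: -0.0001
time: 13.75
ee_pos: [0.5456, 0.0455, 0.0315]
tcp_rot: [6.7, 90.0, 10.1]
wrist_force: [-0.2, -0.1, 0.8]
opening: -0.0002
pos [0.5456 0.0455 0.0315] yaw of tool z 3.39 F [-0.2 -0.1  0.8] t 13.75 q [ 4.8  4.8 -9.  76.2  0.   1.4]
tool shift mm [ 1.5 -0.5  0.4]
```

```bash
python3 -m jog '1 0 0 0; 2 0 0 0; 3 0 0 0; 4 0 0 0; 5 0 0 0; 6 0 0 0; 7 0 0 0; 7 0 0 0' 0
python3 - <<'E'
from h import *
print(status.get_obs()["wrist_force"].round(1))
L=[]
for n in("scene","side"):
    c=camera(n);pickle.dump(c,open(n+"7.pkl","wb"))
    a=pickle.load(open(n+"6.pkl","rb"))["color"]
    r=(slice(200,250),slice(250,320)) if n=="scene" else (slice(198,240),slice(264,324))
    L.append(np.hstack([cv2.resize(x[r],(390,275),interpolation=cv2.INTER_CUBIC) for x in(a,c["color"])]))
cv2.imwrite("pics/p4.png",np.vstack(L)[:,:,::-1])
E
```

```text
time: 14.85
ee_pos: [0.5458, 0.0454, 0.0271]
tcp_rot: [-5.4, 89.9, -2.0]
wrist_force: [-9.7, -2.3, 23.3]
opening: -0.0001
[-9.7 -2.3 23.3]
```

View pics/p4.png

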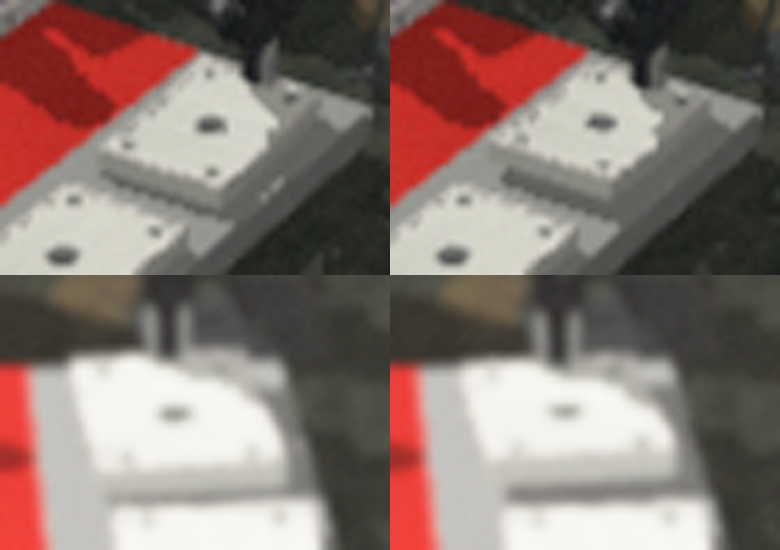

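Pan R tips: a dark gap opened under its inner end in both views ((560,175) scene crop, (590,492) side crop), so R is the bowed pan. Next I'll lift, go in front of it and open the fingers so they push the front face at two points.

```bash
python3 -m jog '-10 0 0 0; -30 0 0 0; -45 5 -10 0; -45 20 -35 0; -45 40 -70 0; -45 62 -102 0; -45 62 -102 0; -45 62 -102 0' 0
python3 -m jog '0 0 0 0; 5 0 0 0; 10 0 0 0; 15 0 0 0; 20 0 0 0; 25 0 0 0; 30 0 0 0; 30 0 0 0' 1
python3 to.py 0.44 0.1015 0.005
python3 - <<'E'
from h import *
for n in("scene","side"):
    c=camera(n);pickle.dump(c,open(n+"8.pkl","wb"))
    p=status.get_obs()["ee_pos"];print(n,proj(c,[p+[0,s,h] for h in(0,.03,.05) for s in(.045,-.045)]).round(1).tolist())
r=[pickle.load(open("scene8.pkl","rb"))["color"][195:260,245:335],pickle.load(open("side8.pkl","rb"))["color"][195:260,260:350]]
cv2.imwrite("pics/p5.png",np.hstack([cv2.resize(x,None,fx=4.4,fy=4.4,interpolation=cv2.INTER_CUBIC) for x in r])[:,:,::-1])
E
```

```text
time: 15.95
ee_pos: [0.4402, 0.1015, 0.0696]
tcp_rot: [9.6, 90.0, 13.0]
wrist_force: [1.0, 0.6, 0.0]
opening: 0.0002
time: 16.95
ee_pos: [0.4398, 0.1013, 0.039]
tcp_rot: [-166.3, 90.0, -162.9]
wrist_force: [0.5, 0.2, 0.5]
opening: 0.0852
pos [0.4398 0.1013 0.039 ] yaw of tool z 3.4 F [0.5 0.2 0.5] t 16.95 q [ 13.   -8.6 -21.2  77.4  -0.    9.6]
tool shift mm [34.   0.2  0.3]
scene [[302.5, 238.5], [315.4, 228.4], [302.7, 232.0], [315.7, 222.1], [302.9, 227.6], [316.0, 217.8]]
side [[319.5, 227.3], [317.9, 217.1], [319.7, 219.6], [318.1, 209.7], [319.8, 214.4], [318.2, 204.7]]
```

View pics/p5.png

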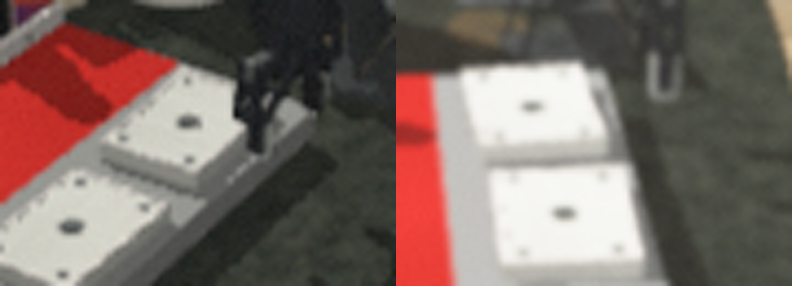

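In both views the open fingertips sit about 40 mm above the reported TCP. Lowering to a reported z of 0.006 puts them at about 0.046–0.048, between granite (0.040) and pan top (0.056).

```bash
python3 -m jog '6 0 0 0; 12 0 0 0; 18 0 0 0; 24 0 0 0; 29 0 0 0; 33 0 0 0; 33 0 10 0; 33 0 20 0' 1
python3 -m jog '0 0 8 0; 0 0 16 0; 0 0 26 0; 0 0 38 0; 0 0 50 0; 0 0 62 0; 0 0 74 0; 0 0 80 0' 1
python3 to.py 0.637 0.115 0.006
python3 - <<'E'
from h import *
for n in("scene","side"):
    c=camera(n);pickle.dump(c,open(n+"9.pkl","wb"))
r=[pickle.load(open("scene9.pkl","rb"))["color"][195:260,245:335],pickle.load(open("side9.pkl","rb"))["color"][195:260,250:340]]
cv2.imwrite("pics/p6.png",np.hstack([cv2.resize(x,None,fx=4.4,fy=4.4,interpolation=cv2.INTER_CUBIC) for x in r])[:,:,::-1])
E
```

```text
time: 18.05
ee_pos: [0.461, 0.1027, 0.0067]
tcp_rot: [6.9, 90.0, 10.3]
wrist_force: [-0.8, 0.6, 0.3]
opening: 0.0854
time: 19.05
ee_pos: [0.5405, 0.1073, 0.0063]
tcp_rot: [-169.9, 90.0, -166.5]
wrist_force: [-3.8, 0.4, 2.2]
opening: 0.0854
pos [0.5405 0.1073 0.0063] yaw of tool z 3.39 F [-3.8  0.4  2.2] t 19.05 q [ 11.2   6.  -10.6  73.4  -0.    7.8]
tool shift mm [ 0.2  2.  96.7]
```

View pics/p6.png

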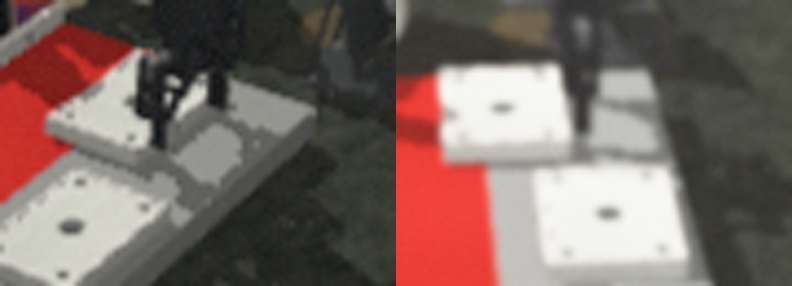

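The pan slides ahead of both fingers and keeps its heading, with its hole at side crop (503,107). I'll compute what's left.

```bash
cat > pos.py <<'E'
from h import *
def st(p): 
    a=np.radians(4.);d=np.array(p)-[.686,.219];return [round(float(d@[np.cos(a),np.sin(a)]),4),round(float(d@[-np.sin(a),np.cos(a)]),4)]
E
python3 - <<'E'
from pos import *
D=pickle.load(open("side9.pkl","rb"));P=onz(D,[[107/4.4+250-.4,195+107/4.4-.4]],.056)[0];print(P,st(P[:2]))
S=pickle.load(open("scene9.pkl","rb"));P=onz(S,[[132/4.4+245-.4,195+100/4.4-.4]],.056)[0];print(P,st(P[:2]))
E
```

```text
[0.60228025 0.10742852 0.056     ] [-0.0913, -0.1055]
[0.60452941 0.11074535 0.056     ] [-0.0888, -0.1023]
```

```bash
python3 -m jog '0 0 12 0; 0 0 26 0; 0 0 40 0; 0 0 54 0; 0 0 68 0; 0 0 80 0; 0 0 88 0; 0 0 94 0' 1
python3 -m jog '0 0 0 0; 0 0 0 0; 0 0 -10 0; 0 0 -30 0; -15 0 -50 0; -50 0 -60 0; -90 0 -60 0; -110 0 -60 0' 1
python3 to.py 0.562 -0.313 0.115
python3 - <<'E'
from h import *
for n in("scene","side"):
    c=camera(n);pickle.dump(c,open(n+"10.pkl","wb"))
r=[pickle.load(open("scene10.pkl","rb"))["color"][190:255,225:315],pickle.load(open("side10.pkl","rb"))["color"][195:260,220:310]]
cv2.imwrite("pics/p7.png",np.hstack([cv2.resize(x,None,fx=4.4,fy=4.4,interpolation=cv2.INTER_CUBIC) for x in r])[:,:,::-1])
E
```

```text
time: 20.15
ee_pos: [0.6341, 0.1128, 0.0063]
tcp_rot: [-177.6, 90.0, -174.2]
wrist_force: [-3.3, 0.2, 1.8]
opening: 0.0856
time: 21.15
ee_pos: [0.5737, 0.1094, 0.1192]
tcp_rot: [7.0, 89.8, 10.4]
wrist_force: [0.0, -0.2, -0.7]
opening: 0.0853
pos [0.5737 0.1094 0.1192] yaw of tool z 3.4 F [ 0.  -0.2 -0.7] t 21.15 q [10.8  8.6  4.8 86.1 -0.   7.4]
tool shift mm [   3.9 -420.9  -36.8]
```

View pics/p7.png

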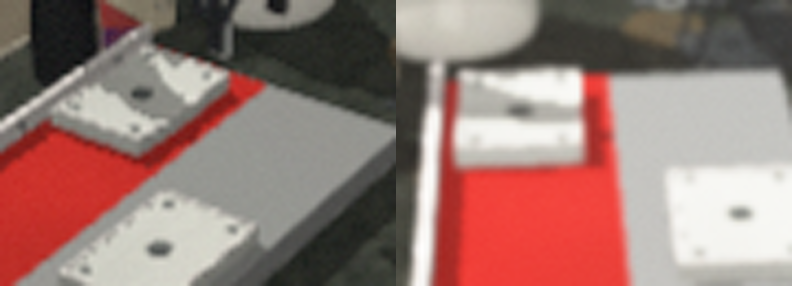

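The pan lies wholly on red, with red showing all round it (holes at scene crop (143,93) and side crop (518,110)). I'll check the numbers and the position of the jug before crossing over to the counter.

```bash
python3 - <<'E'
from pos import *
D=pickle.load(open("side10.pkl","rb"));P=onz(D,[[122/4.4+220-.4,195+110/4.4-.4]],.056)[0];print(P,st(P[:2]))
S=pickle.load(open("scene10.pkl","rb"));P=onz(S,[[143/4.4+225-.4,190+93/4.4-.4]],.056)[0];print(P,st(P[:2]))
L=onz(D,[[(740-396)/4.4+220-.4,195+213/4.4-.4]],.056)[0];print("L hole",L)
print("jug right base",onz(D,[[210+212/5,160+200/5]],.02))
E
python3 -m jog '-30 -50 -10 0; -60 -100 -40 0; -90 -150 -70 0; -90 -205 -100 0; -90 -260 -110 0; -90 -315 -110 0; -90 -370 -110 0; -90 -421 -110 0' 0
python3 to.py 0.562 -0.313 0.12
```

```text
[0.69764487 0.11183315 0.056     ] [0.0041, -0.1077]
[0.69438637 0.11400269 0.056     ] [0.001, -0.1053]
L hole [0.52141772 0.30151102 0.056     ]
jug right base [[ 0.69673067 -0.16841799  0.02      ]]
time: 22.25
ee_pos: [0.4882, -0.3191, 0.205]
tcp_rot: [140.1, 89.9, 143.4]
wrist_force: [1.0, 0.4, 0.6]
opening: -0.0003
pos [ 0.4882 -0.3191  0.205 ] yaw of tool z 3.37 F [1.  0.4 0.6] t 22.25 q [-33.2   9.8  15.7  96.    0.  -36.5]
tool shift mm [84.9  1.7 74.1]
```

```bash
python3 -m jog '0 1 20 0; 0 2 45 0; 0 2 65 0; 10 2 76 0; 35 2 76 0; 60 2 76 0; 80 2 76 0; 100 2 76 0' 0
python3 to.py 0.562 -0.313 0.066
python3 - <<'E'
from h import *
p=status.get_obs()["ee_pos"]+[0,0,.0285]
for n in("scene","side"):
    c=camera(n);pickle.dump(c,open(n+"11.pkl","wb"));print(n,proj(c,[p,[.562,-.313,.094]]).round(1).tolist())
r=[pickle.load(open("scene11.pkl","rb"))["color"][150:210,315:375],pickle.load(open("side11.pkl","rb"))["color"][145:205,255:315]]
cv2.imwrite("pics/p8.png",np.hstack([cv2.resize(x,None,fx=6.5,fy=6.5,interpolation=cv2.INTER_CUBIC) for x in r])[:,:,::-1])
E
```

```text
time: 23.25
ee_pos: [0.5638, -0.3106, 0.1042]
tcp_rot: [149.2, 89.9, 152.6]
wrist_force: [0.5, 0.3, -0.7]
opening: -0.0
pos [ 0.5638 -0.3106  0.1042] yaw of tool z 3.4 F [ 0.5  0.3 -0.7] t 23.25 q [-28.8  17.2  13.4  86.2  -0.  -32.2]
tool shift mm [38.2 -2.3 -1.9]
scene [[338.4, 167.3], [338.5, 174.8]]
side [[284.3, 163.3], [284.8, 171.7]]
```

View pics/p8.png

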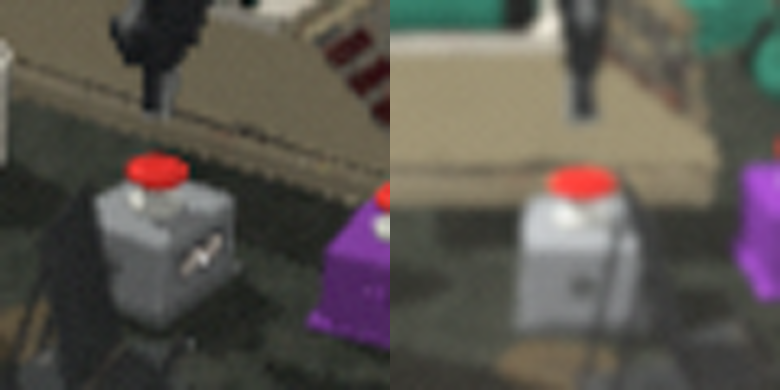

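The fingers are centred over the red plunger of the grey counter in both views (tips (157,112) and (582,118) above caps (157,170) and (583,183)). Pressing now.

```bash
python3 -m jog '12 0 0 0; 24 -1 -1 0; 32 -1 -1 0; 37 -1 -1 0; 40 -1 -1 0; 43 -1 -1 0; 46 -1 -1 0; 48 -1 -1 0' 0
```

```text
time: 24.35
ee_pos: [0.5639, -0.3121, 0.0587]
tcp_rot: [-27.7, 90.0, -24.3]
wrist_force: [-1.6, 0.9, 3.2]
opening: -0.0
```

```bash
python3 -m jog '1 0 0 0; 2 0 0 0; 3 0 0 0; 3.5 0 0 0; 4 0 0 0; 4 0 0 0; 4 0 0 0; 4 0 0 0' 0
```

```text
time: 25.35
ee_pos: [0.5639, -0.3121, 0.0546]
tcp_rot: [-29.0, 90.0, -25.6]
wrist_force: [-1.3, 0.2, 4.4]
opening: 0.0003
```

```bash
python3 -m jog '1 0 0 0; 2 0 0 0; 3 0 0 0; 4 0 0 0; 5 0 0 0; 5 0 0 0; 5 0 0 0; 5 0 0 0' 0
```

```text
time: 26.35
ee_pos: [0.5641, -0.3122, 0.0529]
tcp_rot: [-31.7, 89.8, -28.3]
wrist_force: [-8.5, 5.0, 25.1]
opening: -0.0
```

The plunger is on its stop: 25 N against the spring's 6.4 N, and the tool stopped short of the commanded depth. I'll lift clear and check everything.

```bash
python3 -m jog '-5 0 0 0; -15 0 0 0; -40 0 0 0; -75 0 0 0; -110 0 0 0; -130 0 -20 0; -130 0 -40 0; -130 0 -40 0' 0
python3 -m jog '0 0 0 0; 0 0 0 0; 0 0 0 0; 0 0 0 0; 0 0 0 0; 0 0 0 0; 0 0 0 0; 0 0 0 0' 0
python3 - <<'E'
from h import *
for n in("scene","side"):
    c=camera(n);pickle.dump(c,open(n+"12.pkl","wb"))
    hsv=cv2.cvtColor(c["color"],cv2.COLOR_RGB2HSV);m=cv2.inRange(hsv,(0,150,70),(8,255,255))
    b=(slice(165,190),slice(325,355)) if n=="scene" else (slice(165,182),slice(275,296))
    z=np.zeros_like(m);z[b]=m[b];ys,xs=np.where(z);print("plunger",n,xs.mean().round(1),ys.mean().round(1),len(xs))
    a=pickle.load(open(n+"0.pkl","rb"))["color"].astype(int);d=np.abs(a-c["color"]).sum(2)
    print("dispenser diff",(d[280:325,195:260] if n=="scene" else d[275:325,315:350]).max())
D=pickle.load(open("side12.pkl","rb"))["color"];S=pickle.load(open("scene12.pkl","rb"))["color"]
cv2.imwrite("pics/p9.png",np.hstack([cv2.resize(x,None,fx=3.2,fy=3.2,interpolation=cv2.INTER_CUBIC) for x in(S[160:275,225:350],D[155:270,215:340])])[:,:,::-1])
E
```

```text
time: 27.35
ee_pos: [0.5222, -0.3147, 0.1795]
tcp_rot: [169.8, 90.0, 173.2]
wrist_force: [-0.1, -0.4, -0.1]
opening: 0.0002
time: 28.35
ee_pos: [0.5238, -0.3144, 0.1794]
tcp_rot: [-2.9, 90.0, 0.5]
wrist_force: [0.2, -0.4, 0.3]
opening: -0.0004
plunger scene 338.7 175.7 44
dispenser diff 28
plunger side 284.0 172.5 32
dispenser diff 14
```

The picture limit is reached, so I'll make the last pan check numerically and then hand in.

Run:
```python
from h import *
for n,r in(("scene",(slice(195,275),slice(195,275))),("side",(slice(208,275),slice(222,325)))):
    a,c=[pickle.load(open(n+k+".pkl","rb"))["color"].astype(int) for k in("10","12")]
    d=np.abs(a-c).sum(2)[r];print(n,"pan area: mean",d.mean().round(2),"px>90:",(d>90).sum())
print(status.get_obs()["wrist_force"].round(1),bot.job_done())
```

```text
scene pan area: mean 5.74 px>90: 0
side pan area: mean 6.19 px>90: 0
the job is handed in; nothing more can be done
[-0.2  0.3 -0.6] None
```

I found the bowed pan and rocked it, pushed it fully onto the red strip, then pressed the reject counter's plunger down and released it. The job is handed in at about 28.5 s of the 61 s allowed; no verdict was reported.

- **Finding the bowed pan:** the left pan stayed still under 12.5 N on its end, so it is the flat one. The right pan tipped when pressed, and a gap opened under its far end in both views.
- **Pushing it back:** I pushed it with the open fingers against its front face, without lifting it. Its centre ended about 1–4 mm behind the strip's centre line and 106 mm to the right. The last camera check showed no change in it after that.
- **Plunger:** I pressed the plunger on the grey counter to its stop, at 25 N against the spring's 6.4 N. Afterwards its cap was back at its starting position to within a pixel in both views.
- **Flat pan and dispenser:** the flat pan's hole measured within 1 mm of where it started. The dispenser area looked the same as at the start.

**Checks that disagreed or were missed:**
- **Tip height:** the real fingertips sat about 28 mm above the reported position when shut, and about 40 mm when open. I set heights from the cameras and contact force instead.
- **Wrong first guess:** I first took the left pan for the bowed one because of a shadow under its end, and the press test ruled that out.
- **Tilt angle:** I saw the rocking in the pictures but did not measure its angle.
- **Final picture:** the viewing limit refused the last image, so the final checks are numeric only.

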